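Feed the top blank from the magazine into the punching jig

TASK

Slide only the top metal plate part of the way out over the low front lip of the magazine until about a third of its length overhangs, then pinch that overhanging end, lift the plate out and lay it flat on the bed of the punching jig, between the side guides and pushed home against the end stop. Leave the two lower plates in the magazine, do not let the plate fall onto the bench, and leave the thread spool, the bone folder and the wax block where they are.

Things in the scene. Friction and masses are not known exactly. Their poses are not given: they have to be found in the camera images.
- magazine: The magazine, fixed: a wooden block 162 mm long (x), 104 mm wide (y), with a steel deck 40 mm above the bench carrying a stack of three plates. Thin dark steel side walls along its whole length, tops 58 mm up, leave 63 mm between them. A back stop closes the far end (+x), top 58 mm up; the front (-x, towards the robot) has only a low lip. Origin: centre of the underside, z up.
- lip (a point): Middle of the upper front edge of the magazine's front lip, 81 mm in front of the magazine's origin and 48 mm above the bench: 2 mm below the underside of the top plate. The lip keeps the two lower plates in; the top plate slides out over it, along the magazine's -x. In front of it is open bench.
- plate_top: The top plate: flat aluminium, 150 mm long (x), 60 wide (y), 5 thick, about 0.12 kg, a dark dot near each end. Origin: centre of its underside, 50 mm above the bench at the start. Smooth: friction about 0.2 on the other plates, magazine and jig; finger pads grip it better and drag it when pressed down on it with 5 to 15 N. Slid out over 75 mm it tips off the lip. Grip it firmly: some 30 N.
- plate_mid: The second plate, the same size, directly under the top one; origin: centre of its underside, 45 mm above the bench.
- plate_low: The lowest plate, the same size, on the deck; origin: centre of its underside, 40 mm above the bench.
- jig: The punching jig, fixed: a dark wooden block 106 mm long (x), 100 mm wide, whose top, the bed, is 40 mm above the bench. Two aluminium side guides along x, tops 49 mm up, leave 68 mm between them, flared at the mouth. The front of the bed (-x, towards the robot) is open and lies 50 mm in front of the origin. Origin: centre of the underside, z up; friction of bed and guides about 0.2.
- stop (a point): Middle of the foot of the jig's end stop (dark steel, top 56 mm above the bench), on the face that looks to the jig's -x: 50 mm beyond the jig's origin, at bed height. A 150 mm plate that is home against it has its centre 75 mm in front of this point (25 mm in front of the jig's origin) and overhangs the front of the bed by 50 mm.
- thread_natural: Bystander: a standing spool of pale thread, 60 mm tall, 44 mm across; origin at the centre of its underside.
- bone_folder: Bystander: a flat cream-coloured folding stick, 138 mm long, 22 mm wide, 8 mm high, lying on the bench between magazine and jig; origin at the centre of its underside, long along its y.
- beeswax: Bystander: a block of wax, 30 x 46 x 23 mm, on the bench; origin at the centre of its underside.

How it is judged:
On the way, in this order (a step that is already met when the one before it is completed fails the run):
1. the top plate, still lying flat on the stack, overhangs the front lip by at least 30 mm (x of plate_top in the frame of magazine between -0.085 and -0.036 m and z of plate_top in the frame of magazine below 0.054 m and angle between plate_top's own z axis and vertical below 0.08 rad), for 0.2 s.
2. the plate is held in the fingers, lifted at least 15 mm above where it lay (height (world z) of plate_top above 0.065 m and contact force between the fingers and plate_top above 0.5 N and contact force between plate_top and plate_mid below 0.1 N), for 0.2 s.
At the end, for the whole second after the job is handed in: The top plate lies flat on the jig's bed between the side guides, its far edge within 4 mm of the end stop, at rest and released; the other two plates still lie in the magazine behind the lip (x of plate_top in the frame of jig between -0.029 and -0.02 m and y of plate_top in the frame of jig between -0.008 and 0.008 m and angle between the x axis of plate_top and the x axis of jig, either way round below 0.12 rad and z of plate_top in the frame of jig below 0.043 m and angle between plate_top's own z axis and vertical below 0.04 rad and linear speed of plate_top below 0.02 m/s and distance between plate_mid and magazine below 0.05 m and z of plate_mid in the frame of magazine below 0.049 m and z of plate_low in the frame of magazine below 0.044 m and distance between plate_low and magazine below 0.045 m); the robot touches nothing.
It fails at once if the plate falls to the bench (height (world z) of plate_top below 0.03 m).
It fails at once if a lower plate leaves the magazine (distance of any of plate_mid, plate_low from where it was at the start of the episode above 0.03 m).
It fails at once if the spool, the bone folder or the wax block is pushed more than 25 mm (distance of any of thread_natural, bone_folder, beeswax from where it was at the start of the episode above 0.025 m).
It also fails if it takes over 56 s, if anything falls off the work surface, if the arm or the gripper's body presses on something with over 40 N, if the wrist force passes 120 N, or if a joint passes its speed limit or range.

ROBOT

A 7-joint arm with a two-finger parallel gripper is mounted at the origin on a cart in front of the work surface, level with it; the furniture and walls round the work are solid. World frame = base frame: x ahead of the robot, y to its left, z up, the work surface at z = 0. Lengths are in m, angles in rad, forces in N, time in s.
With the tool pointing down it reaches from about 0.4 to 0.85 m from the base axis. Payload 10.4 kg.
Tool frame: the origin (TCP) lies at the very end of the fingers, on their centre line; the grasp point (between the pads) lies 19 mm behind it (grip_point_offset is the distance from the TCP to the grasp point, in m); z points along the fingers, y is the line along which they close (so a half turn about z gives the same grasp; the last joint's range is limited). The gripper opens to 87 mm and grips with 3 to 60 N. Pads are 19 mm wide; open, the fingers measure 117 mm over their backs; the gripper's body (75 mm by 190 mm) begins 51 mm behind the grasp point.
Start: joints at [-1.127, 0.332, -0.065, 1.46, 0.022, 1.35, -0.088], TCP at [0.281, 0.558, 0.223] pointing down, gripper open.
Joint ranges: [-2.6, 2.6], [-0.5, 2.12], [-1.47, 1.34], [0.16, 2.42], [-1.27, 4.41], [0.06, 2.06], [-2.6, 2.6]. Speed limits (rad/s): [2.22, 2.22, 2.79, 2.79, 3.14, 3.14, 3.14].

INTERFACE

Orientations are given as a unit quaternion [x, y, z, w].
In Python, from bench import * gives the robot as it stands.
- The arm moves only by the tool play_rows, never from a script. Its argument "increments" is text: rows parted by semicolons, each of 7 numbers parted by spaces: the turn, a rotation vector about the tool's x, y, z in rad, then the shift along the tool's x, y, z in m, then the opening, from 0 (shut) to 1 (fully open). A call has 1 to 8 rows; each row is the pose to reach, as a shift and turn from the pose commanded when the call began, along the tool's axes at that moment; what a row does not reach only later rows make up. A row lasts 1/10 s, in which the tool goes at most 50 mm and 8.59 degrees, less where a joint would pass 70% of its speed; a pose out of reach is approached as far as the arm can. A call with a gripper value outside its range is refused whole. The fingers move at their own pace and stop on an object; "grip_force" is the grip in N (left out, the last holds). Time passes only in rows, so rows that repeat a pose let the fingers close. It gives the time, the measured TCP pose, the force, the opening and the grip force at its end, in the units of the state.
- read_state(): the state, without advancing time (a new reading comes with each control period).
- camera(name): name is "side" or "top" or "wrist"; returns a dict with "color" (384x512x3 uint8, red, green, blue), "fx", "fy", "cx", "cy" (pixels), "camera_from_world" (4x4, takes a point from world to camera coordinates); the wrist camera has in their place "mount" (4x4, takes a point from camera to tool coordinates, whose origin is the TCP and whose axes are the flange's). Camera axes: x right, y down, z forward; pixel columns grow to the right and rows downward; lengths in m; the calibration is good to about 2 mm. A picture is of the moment at which its call begins: read the wrist's pose just before it. There is no depth.
- close_job(): hands the job in; it is judged then, once.
The state is a dict: "time": time; "joint_positions": joint angles; "joint_vel": joint speeds; "joint_torque": joint torques, N m; "ee_pos": TCP position; "eef_rot": TCP orientation; "ft_force": force on the tool from outside, world axes, zero at the start; "torque": the same for the moment, N m; "width": finger opening in m; "grip_force": force on a finger pad.
Only numpy, scipy, OpenCV 4.12 (cv2) and the standard library are available. Lean on these libraries where they do the work, as an engineer would, in place of code of your own. Each camera call takes 0.05 s, during which the arm holds its last target. There are 200 camera calls.

## Working session

There is one attempt and no reset: what is moved stays moved. The work goes in short steps, Python scripts to look and compute and a tool call to move; the robot and the scene stay as the last step left them, time stands still between calls to the robot, and variables do not carry over. Pictures are saved under pics/ and viewed, at most 10 in all, crops included, and the job is handed in when it is done.

Besides the shell and the picture viewer there is one more tool, called as a command line: name --argument value ..., lists and objects as JSON in quotes. play_rows: Moves the arm, as the interface text tells. Its arguments: {"type":"object","properties":{"increments":{"type":"string"},"grip_force":{"type":"number"}},"required":["increments"]}

```bash
ls; mkdir -p pics; cat > h.py <<'E'
from bench import *
import numpy as np, cv2
from scipy.spatial.transform import Rotation as R
def snap(name,fn=None):
    s=read_state(); c=camera(name); 
    if fn: cv2.imwrite('pics/'+fn, c['color'][:,:,::-1])
    if 'mount' in c:
        T=np.eye(4);T[:3,:3]=R.from_quat(s['eef_rot']).as_matrix();T[:3,3]=s['ee_pos']
        c['wfc']=T@np.array(c['mount'])
    else: c['wfc']=np.linalg.inv(np.array(c['camera_from_world']))
    return c
def ray(c,u,v,z):
    W=c['wfc'];d=W[:3,:3]@np.array([(u-c['cx'])/c['fx'],(v-c['cy'])/c['fy'],1.]);o=W[:3,3]
    return o+d*(z-o[2])/d[2]
def proj(c,p):
    q=np.linalg.inv(c['wfc'])@np.append(p,1.);return q[0]/q[2]*c['fx']+c['cx'],q[1]/q[2]*c['fy']+c['cy']
E
python3 - <<'E'
from h import *
s=read_state();print(s)
for n in ('top','side'):
    c=snap(n,n+'0.png');print(n,c['wfc'].round(3),c['fx'],c['cx'],c['cy'])
a=cv2.imread('pics/top0.png');cv2.imwrite('pics/t0.png',cv2.resize(a,(800,600)))
E
```

```text
pics
{'time': 0.0, 'joint_positions': array([-1.12660885,  0.33288479, -0.0647122 ,  1.46094209,  0.02160806,
        1.34992058, -0.08849872]), 'joint_vel': array([-0.00076661, -0.00050495, -0.00137978,  0.00077711,  0.00038248,
       -0.00161576,  0.00290192]), 'joint_torque': array([ 9.77968048e-04, -6.23277497e+01,  2.49417935e-02, -3.89898348e+01,
       -6.13776804e-02,  3.97927570e-02,  1.28349393e-04]), 'ee_pos': array([0.28108585, 0.55778156, 0.22174555]), 'eef_rot': array([ 2.31263200e-01,  9.72890950e-01, -7.17140718e-04, -1.33315822e-04]), 'ft_force': array([ 0.20710098, -0.83421226, -0.57462289]), 'torque': array([-0.0642455 , -0.01235639, -0.02092467]), 'grip_force': 0.0, 'width': 0.08694614151653556}
top [[-0.011 -0.984  0.18   0.379]
 [-1.     0.01  -0.009  0.22 ]
 [ 0.007 -0.18  -0.984  0.983]
 [ 0.     0.     0.     1.   ]] 460.7932179420353 252.84174161785856 192.64347632396257
side [[ 0.945 -0.15   0.29   0.236]
 [-0.326 -0.476  0.817 -0.613]
 [ 0.016 -0.866 -0.499  0.593]
 [ 0.     0.     0.     1.   ]] 451.0832834025698 253.83454898512863 185.40746381432757
```

View pics/t0.png

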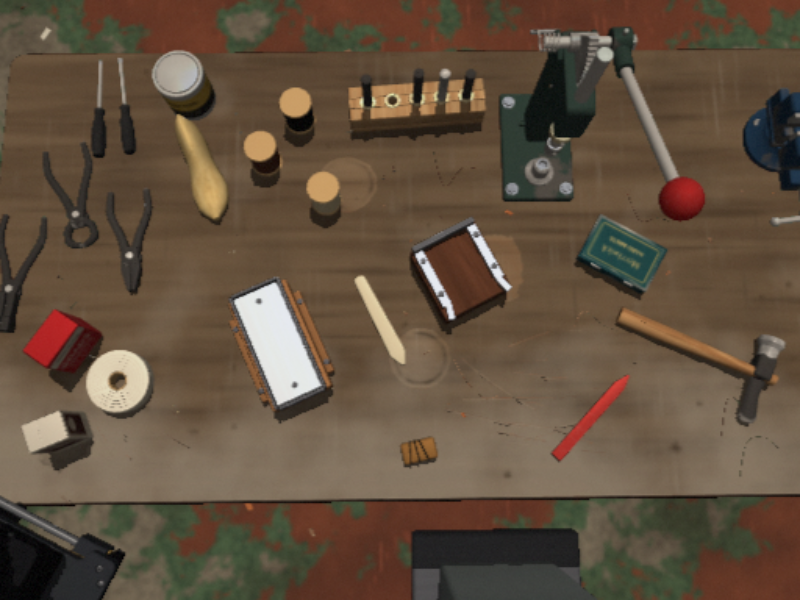

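View pics/side0.png

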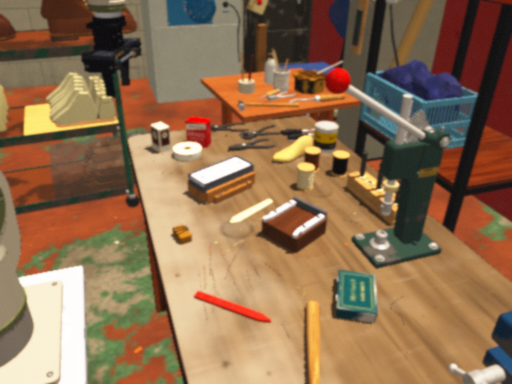

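Top view (800 px scale): the plate is at (279,343), with dots at (259,301) and (294,384). The jig is at (460,272), with its end stop on the upper-left side. The folder lies between them and the spool is at (118,380). The side view confirms this layout. I'll grip the overhanging end across its 60 mm width with the tool pointing down.

```bash
cat > m.py <<'E'
from h import *
def rect(c,box,z,thr=185,sat=40,amin=60):
    x0,y0,x1,y1=box
    hsv=cv2.cvtColor(c['color'],cv2.COLOR_RGB2HSV);m=np.zeros(hsv.shape[:2],np.uint8)
    m[y0:y1,x0:x1]=((hsv[...,2]>thr)&(hsv[...,1]<sat))[y0:y1,x0:x1]*255
    out=[]
    for k in cv2.findContours(m,cv2.RETR_EXTERNAL,cv2.CHAIN_APPROX_NONE)[0]:
        if cv2.contourArea(k)<amin: continue
        P=np.array([ray(c,u,v,z)[:2] for u,v in k[:,0]])*1000
        (ctr,sz,a)=cv2.minAreaRect(P.astype(np.float32))
        if sz[0]<sz[1]: a+=90;sz=sz[::-1]
        a=(a+90)%180-90
        out.append((np.round(ctr,1),np.round(sz,1),round(a,1)))
    return out
E
python3 - <<'E'
from m import *
c=snap('top')
print('plate',rect(c,(140,165,220,270),.055))
print('guides',rect(c,(255,130,335,210),.049))
for u,v in [(259,301),(294,384)]: print('dot',ray(c,u*.64,v*.64,.055).round(4))
for n,(u,v) in dict(stopL=(412,255),stopR=(473,221),frontL=(449,325),frontR=(511,290)).items(): print(n,ray(c,u*.64,v*.64,.056 if 's' in n else .04).round(4))
print('tool',R.from_quat(read_state()['eef_rot']).as_matrix().round(3))
E
```

```text
plate [(array([496.8, 366.8]), array([148.9,  60. ]), 23.8)]
guides [(array([581.7, 163.3]), array([45.1, 10.9]), 27.0), (array([619.3,  92.7]), array([46.5, 11. ]), 26.8)]
dot [0.5506 0.3901 0.055 ]
dot [0.4419 0.3428 0.055 ]
stopL [0.6104 0.1889 0.056 ]
stopR [0.6564 0.1066 0.056 ]
frontL [0.5186 0.1408 0.04  ]
frontR [0.565  0.0567 0.04  ]
tool [[-0.893  0.45  -0.   ]
 [ 0.45   0.893 -0.001]
 [-0.    -0.001 -1.   ]]
```

play_rows --increments "0 0 -0.881 -0.291 -0.058 0.1 0;0 0 -0.881 -0.291 -0.058 0.1 0;0 0 -0.881 -0.291 -0.058 0.1 0;0 0 -0.881 -0.291 -0.058 0.1 0;0 0 -0.881 -0.291 -0.058 0.1 0;0 0 -0.881 -0.291 -0.058 0.1 0;0 0 -0.881 -0.291 -0.058 0.1 0;0 0 -0.881 -0.291 -0.058 0.1 0" --grip_force 40

```text
time: 0.95
ee_pos: [0.5177, 0.3709, 0.1207]
eef_rot: [-0.203, 0.979, -0.001, -0.001]
ft_force: [-1.0, -0.1, 0.5]
width: 0.0306
grip_force: 0.0
```

play_rows --increments "0 0 0 0 0 0.04 0;0 0 0 0 0 0.04 0;0 0 0 0 0 0.04 0;0 0 0 0 0 0.04 0;0 0 0 0 0 0.04 0;0 0 0 0 0 0.04 0"

```text
time: 1.55
ee_pos: [0.5154, 0.376, 0.0838]
eef_rot: [-0.206, 0.979, 0.0, 0.001]
ft_force: [-0.2, -1.3, -0.2]
width: 0.0006
grip_force: 0.0
```

```bash
python3 - <<'E'
from h import *
s=read_state();M=R.from_quat(s['eef_rot']).as_matrix();print(s['ee_pos'].round(4),M.round(3),s['ft_force'].round(2),s['width'],np.degrees(np.arctan2(M[1,1],M[0,1])))
c=snap('wrist','w1.png');print(c['mount'])
E
```

```text
[0.5154 0.376  0.0838] [[-0.915 -0.403  0.001]
 [-0.403  0.915  0.001]
 [-0.002  0.001 -1.   ]] [-0.15 -1.33 -0.22] 0.0006185125599520157 113.74442505125793
[[ 2.22801666e-04 -9.63656975e-01 -2.67142629e-01  7.26273231e-02]
 [ 9.99999513e-01 -4.21506805e-05  9.86066342e-04 -1.44826707e-03]
 [-9.61489952e-04 -2.67142719e-01  9.63656497e-01 -1.62498288e-01]
 [ 0.00000000e+00  0.00000000e+00  0.00000000e+00  1.00000000e+00]]
```

View pics/w1.png

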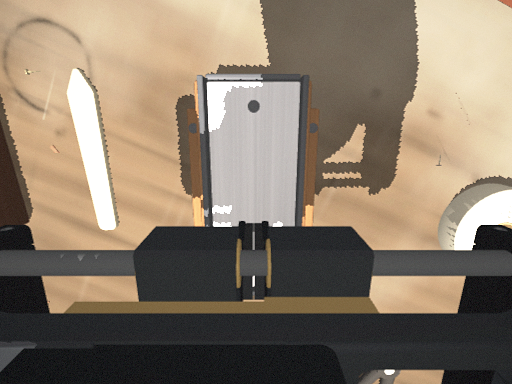

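The wrist view shows the magazine aligned with the tool: near dot at (253,106), closed fingers at (253,260), on the plate's centre line. Next I press down.

play_rows --increments "0 0 0 0 0 0.015 0;0 0 0 0 0 0.024 0;0 0 0 0 0 0.026 0;0 0 0 0 0 0.027 0;0 0 0 0 0 0.028 0;0 0 0 0 0 0.029 0;0 0 0 0 0 0.029 0"

```text
time: 2.3
ee_pos: [0.5161, 0.3762, 0.0554]
eef_rot: [-0.206, 0.979, 0.001, 0.001]
ft_force: [-2.4, -1.0, 19.2]
width: 0.0007
grip_force: 9.3
```

play_rows --increments "0 0 0 0 0 -0.0004 0;0 0 0 0 0 -0.0004 0;0 0 0 0 0 -0.0004 0"

```text
time: 2.6
ee_pos: [0.516, 0.3762, 0.0555]
eef_rot: [-0.206, 0.979, 0.001, 0.001]
ft_force: [-1.7, -1.4, 15.1]
width: 0.0007
grip_force: 7.6
```

play_rows --increments "0 0 0 0.002 0 -0.0004 0;0 0 0 0.006 0 -0.0004 0;0 0 0 0.010 0 -0.0004 0;0 0 0 0.014 0 -0.0004 0;0 0 0 0.018 0 -0.0004 0;0 0 0 0.022 0 -0.0004 0;0 0 0 0.025 0 -0.0004 0;0 0 0 0.025 0 -0.0004 0"

```text
time: 3.4
ee_pos: [0.4931, 0.3661, 0.0555]
eef_rot: [-0.206, 0.979, 0.001, 0.001]
ft_force: [-0.4, -0.3, 12.4]
width: 0.0003
grip_force: 5.9
```

```bash
python3 - <<'E'
from h import *
c=snap('wrist','w2.png')
g=cv2.cvtColor(c['color'],cv2.COLOR_RGB2GRAY)[10:220,200:310]
m=(g<90).astype(np.uint8);n,l,st,ce=cv2.connectedComponentsWithStats(m)
for i in range(1,n):
    if 40<st[i,4]<400: u,v=ce[i]+[200,10];print(st[i],u,v,ray(c,u,v,.055))
E
```

```text
[ 48  90  13  14 137] 254.27737226277372 106.43795620437956 [0.42161839 0.33394832 0.055     ]
[  0 108   6 102 342] 201.54970760233917 182.14619883040936 [0.47401215 0.3224804  0.055     ]
```

play_rows --increments "0 0 0 0.004 0 0 0;0 0 0 0.008 0 0 0;0 0 0 0.012 0 0 0;0 0 0 0.016 0 0 0;0 0 0 0.020 0 0 0;0 0 0 0.024 0 0 0;0 0 0 0.028 0 0 0;0 0 0 0.030 0 0 0"

```text
time: 4.25
ee_pos: [0.4659, 0.3542, 0.0555]
eef_rot: [-0.206, 0.979, 0.001, 0.002]
ft_force: [0.9, 1.2, 11.2]
width: 0.0001
grip_force: 5.0
```

play_rows --increments "0 0 0 0 0 0 0;0 0 0 0 0 0 0;0 0 0 0 0 -0.01 0;0 0 0 0 0 -0.04 0;0 0 0 0 0 -0.09 0;0 0 0 0 0 -0.14 0;0 0 0 0 0 -0.14 0;0 0 0 0 0 -0.14 0"

```text
time: 5.05
ee_pos: [0.4649, 0.3535, 0.1953]
eef_rot: [-0.206, 0.979, 0.0, 0.001]
ft_force: [-0.3, -0.6, -1.0]
width: 0.0004
grip_force: 0.0
```

```bash
python3 - <<'E'
from h import *
c=snap('wrist','w3.png');print(read_state()['ee_pos'])
c=snap('top','t3.png');a=cv2.imread('pics/t3.png')[140:280,120:360];cv2.imwrite('pics/t3c.png',cv2.resize(a,None,fx=3,fy=3))
E
```

```text
[0.46433475 0.35296637 0.19376341]
```

View pics/w3.png

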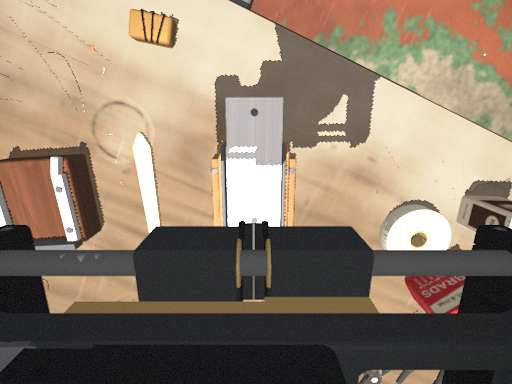

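The plate now overhangs the lip: near edge at row 97, columns 225–284, dot at (254,112), wall fronts at about row 145. I'll measure the overhang and the plate's centre line.

```bash
python3 - <<'E'
from h import *
c=snap('wrist');s=read_state();M=R.from_quat(s['eef_rot']).as_matrix()
g=cv2.cvtColor(c['color'],cv2.COLOR_RGB2GRAY)
m=(g<90).astype(np.uint8)[98:135,232:278];n,l,st,ce=cv2.connectedComponentsWithStats(m)
pts={'dot':ce[1+np.argmax(st[1:,4])]+[232,98]}
gx=cv2.Sobel(g,cv2.CV_32F,1,0);gy=cv2.Sobel(g,cv2.CV_32F,0,1)
rows=range(104,138,4);cols=range(232,278,6)
pts['frontedge']=(254,np.median([85+np.argmax(gy[85:110,k]) for k in cols]))
for r in (102,112,122,132): pts[f'L{r}']=(215+np.argmax(gx[r,215:240]),r);pts[f'R{r}']=(272+np.argmin(gx[r,272:298]),r)
for k,(u,v) in pts.items():
    p=ray(c,u,v,.055);print(k,round(u,1),round(v,1),p.round(4),'tool',((M.T@(p-s['ee_pos']))*1000).round(1))
a0=np.array([.4968,.3668]);d=np.array([np.cos(np.radians(23.8)),np.sin(np.radians(23.8))])
p=ray(c,*pts['dot'],.055)[:2];print('dot along mag x from start centre',(p-a0)@d*1000,(p-a0)@[-d[1],d[0]]*1000)
E
```

```text
dot 254.3 113.6 [0.394  0.3219 0.055 ] tool [ 76.    0.2 137.9]
frontedge 254 99.0 [0.381  0.3158 0.055 ] tool [ 90.4  -0.2 137.9]
L102 225 102 [0.3957 0.2897 0.055 ] tool [ 87.4 -30.  137.9]
R102 283 102 [0.3717 0.3442 0.055 ] tool [ 87.5  29.6 137.9]
L112 225 112 [0.4048 0.2935 0.055 ] tool [ 77.6 -30.2 137.9]
R112 283 112 [0.3806 0.3485 0.055 ] tool [ 77.6  29.8 137.9]
L122 226 122 [0.4137 0.2982 0.055 ] tool [ 67.6 -29.5 137.9]
R122 283 122 [0.3897 0.3528 0.055 ] tool [ 67.6  30.1 137.8]
L132 226 132 [0.4231 0.3021 0.055 ] tool [ 57.3 -29.7 137.9]
R132 283 132 [0.3989 0.3571 0.055 ] tool [ 57.4  30.4 137.8]
dot along mag x from start centre -112.13324718574151 0.42366620524131315
```

play_rows --increments "0 0 -0.056 -0.063 -0.259 0 1;0 0 -0.056 -0.063 -0.259 0 1;0 0 -0.056 -0.063 -0.259 0 1;0 0 -0.056 -0.063 -0.259 0 1;0 0 -0.056 -0.063 -0.259 0 1;0 0 -0.056 -0.063 -0.259 0 1;0 0 -0.056 -0.063 -0.259 0 1;0 0 -0.056 -0.063 -0.259 0 1"

```text
time: 6.0
ee_pos: [0.6257, 0.1423, 0.193]
eef_rot: [-0.233, 0.972, 0.0, -0.001]
ft_force: [0.2, 0.1, -0.6]
width: 0.0565
grip_force: 0.0
```

play_rows --increments "0 0 0 0 0 0 1;0 0 0 0 0 0 1;0 0 0 0 0 0 1"

```text
time: 6.3
ee_pos: [0.6261, 0.1427, 0.1944]
eef_rot: [-0.234, 0.972, 0.0, 0.0]
ft_force: [0.5, -0.4, 0.2]
width: 0.0802
grip_force: 0.0
```

```bash
python3 - <<'E'
from h import *
c=snap('wrist','w4.png');print(read_state()['ee_pos'],read_state()['eef_rot'])
E
```

```text
[0.62625489 0.14235898 0.19446897] [-2.33542879e-01  9.72346490e-01  1.40337801e-04  8.62988972e-05]
```

View pics/w4.png

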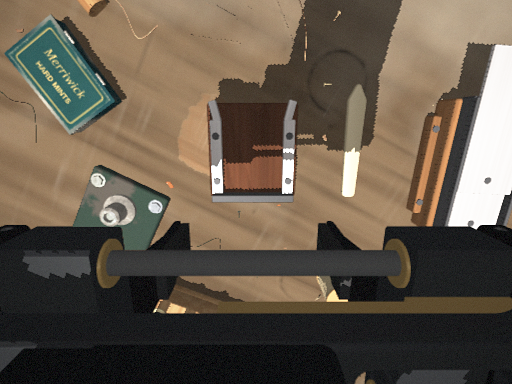

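Jig seen clearly: bed front at row ~102, stop strip at rows ~194–202, and guides with inner edges at columns ~222 and ~284.

```bash
python3 - <<'E'
from h import *
c=snap('wrist');s=read_state();M=R.from_quat(s['eef_rot']).as_matrix()
T=lambda u,v,z:((M.T@(ray(c,u,v,z)-s['ee_pos']))*1000).round(1)
hsv=cv2.cvtColor(c['color'],cv2.COLOR_RGB2HSV)
for r in (125,145,158,170,186): print(r,'sat',hsv[r,205:300,1].tolist()) if r in(145,) else None
sat=hsv[...,1].astype(int)
for r in (125,132,145,155,165,172,188):
    b=np.where(sat[r,225:282]>70)[0]+225; rr=sat[r]>70
    l=250
    while l>200 and sat[r,l-2:l+1].max()>70: l-=1
    q=255
    while q<310 and sat[r,q:q+3].max()>70: q+=1
    print(r,l,q,T(l,r,.049),T(q,r,.049))
print('col240 V',hsv[85:210,240,2].tolist());print('col240 S',sat[180:210,240].tolist())
for r in (101,102,103): print('front',r,T(253,r,.04))
for r in (190,192,194,196,202): print('stop',r,T(235,r,.056),T(272,r,.056),T(253,r,.04))
E
```

```text
145 sat [100, 100, 102, 103, 136, 69, 16, 12, 14, 11, 10, 11, 14, 12, 12, 14, 6, 21, 134, 115, 143, 118, 136, 113, 130, 136, 119, 143, 143, 116, 121, 111, 127, 121, 121, 130, 130, 129, 135, 124, 133, 131, 119, 134, 141, 121, 134, 134, 143, 143, 135, 139, 132, 129, 126, 126, 136, 139, 129, 150, 149, 132, 124, 113, 151, 135, 139, 132, 138, 134, 136, 145, 132, 140, 140, 128, 155, 130, 52, 8, 10, 11, 7, 9, 9, 7, 12, 9, 7, 18, 140, 142, 99, 93, 96]
125 221 283 [ 64.5 -35.5 145.5] [ 64.6  31.1 145.5]
132 222 283 [ 57.2 -34.6 145.5] [ 57.2  31.3 145.5]
145 222 283 [ 43.3 -35.  145.5] [ 43.3  31.8 145.5]
155 222 282 [ 32.4 -35.3 145.5] [ 32.4  31.  145.5]
165 222 283 [ 21.2 -35.7 145.5] [ 21.2  32.4 145.5]
172 223 282 [ 13.3 -34.8 145.5] [ 13.3  31.5 145.5]
188 223 282 [ -5.2 -35.3 145.5] [ -5.2  32.  145.5]
col240 V [71, 75, 73, 70, 67, 74, 70, 77, 75, 72, 73, 73, 73, 76, 72, 73, 74, 71, 50, 55, 58, 60, 58, 60, 56, 58, 57, 61, 56, 58, 60, 58, 57, 61, 59, 56, 59, 60, 57, 59, 61, 61, 59, 60, 55, 56, 62, 61, 61, 58, 61, 57, 60, 62, 63, 57, 59, 58, 58, 57, 57, 61, 57, 57, 58, 53, 53, 53, 55, 53, 57, 57, 56, 54, 53, 57, 72, 126, 144, 138, 139, 139, 140, 139, 137, 142, 147, 140, 141, 143, 144, 143, 146, 141, 141, 144, 143, 144, 141, 142, 143, 145, 134, 53, 57, 58, 57, 54, 54, 43, 74, 146, 154, 150, 152, 155, 147, 146, 175, 172, 172, 169, 166, 165, 165]
col240 S [135, 137, 136, 139, 140, 139, 137, 147, 101, 125, 132, 130, 57, 14, 12, 3, 10, 3, 3, 0, 5, 7, 68, 87, 89, 90, 92, 92, 93, 91]
front 101 [ 89.5  -1.1 154.5]
front 102 [ 88.5  -1.1 154.5]
front 103 [ 87.5  -1.1 154.5]
stop 190 [ -5.8 -21.2 138.5] [ -5.8  20.2 138.5] [ -9.9  -1.1 154.5]
stop 192 [ -8.1 -21.2 138.5] [ -8.1  20.2 138.5] [-12.4  -1.1 154.5]
stop 194 [-10.4 -21.3 138.5] [-10.4  20.2 138.5] [-14.8  -1.1 154.5]
stop 196 [-12.7 -21.3 138.5] [-12.7  20.3 138.5] [-17.3  -1.1 154.5]
stop 202 [-19.8 -21.4 138.5] [-19.8  20.4 138.5] [-24.7  -1.1 154.5]
```

play_rows --increments "0 0 0.056 0.1166 0.265 0.09 1;0 0 0.056 0.1166 0.265 0.09 1;0 0 0.056 0.1166 0.265 0.09 1;0 0 0.056 0.1166 0.265 0.09 1;0 0 0.056 0.1166 0.265 0.09 1;0 0 0.056 0.1166 0.265 0.09 1;0 0 0.056 0.1166 0.265 0.09 1;0 0 0.056 0.1166 0.265 0.09 1"

```text
time: 7.2
ee_pos: [0.4015, 0.3258, 0.1043]
eef_rot: [-0.207, 0.978, -0.0, -0.0]
ft_force: [0.8, -0.9, 0.3]
width: 0.0872
grip_force: 0.0
```

play_rows --increments "0 0 0 0 0 0.02 1;0 0 0 0 0 0.04 1;0 0 0 0 0 0.06 1;0 0 0 0 0 0.07 1;0 0 0 0 0 0.07 1;0 0 0 0 0 0.07 1"

```text
time: 7.8
ee_pos: [0.4035, 0.3248, 0.0351]
eef_rot: [-0.205, 0.979, 0.0, 0.0]
ft_force: [1.0, 0.5, 0.2]
width: 0.087
grip_force: 0.0
```

```bash
python3 - <<'E'
from h import *
s=read_state();M=R.from_quat(s['eef_rot']).as_matrix();print(s['ee_pos'].round(4),s['width'],s['ft_force'],M.round(4))
c=snap('wrist','w5.png')
E
```

```text
[0.4035 0.3248 0.0351] 0.08698671924447085 [1.02791938 0.47143764 0.2032932 ] [[-9.158e-01 -4.016e-01  8.000e-04]
 [-4.016e-01  9.158e-01  5.000e-04]
 [-9.000e-04  1.000e-04 -1.000e+00]]
```

View pics/w5.png

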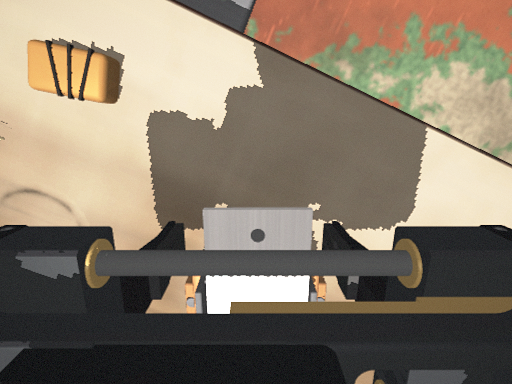

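The open fingers straddle the overhanging end: edge at row 208, columns 203–312, centred at 258, so the plate sits about 2 mm to +y. I'll correct for that and close.

play_rows --increments "0 0 0 0.001 0.0017 0.0015 1;0 0 0 0.001 0.0017 0.0015 0.5;0 0 0 0.001 0.0017 0.0015 0.5;0 0 0 0.001 0.0017 0.0015 0.5;0 0 0 0.001 0.0017 0.0015 0.5;0 0 0 0.001 0.0017 0.0015 0.5;0 0 0 0.001 0.0017 0.0015 0.5;0 0 0 0.001 0.0017 0.0015 0.5" --grip_force 45

```text
time: 8.65
ee_pos: [0.401, 0.3261, 0.0329]
eef_rot: [-0.206, 0.979, 0.0, 0.0]
ft_force: [-0.4, -1.0, 1.2]
width: 0.0586
grip_force: 45.0
```

play_rows --increments "0 0 0 0 0 -0.004 0.5;0 0 0 0 0 -0.010 0.5;0 0 0 0 0 -0.018 0.5;0 0 0 0 0 -0.028 0.5;0 0 0 0 0 -0.04 0.5;0 0 0 0 0 -0.05 0.5;0 0 0 0 0 -0.05 0.5;0 0 0 0 0 -0.05 0.5"

```text
time: 9.45
ee_pos: [0.4011, 0.3262, 0.0831]
eef_rot: [-0.206, 0.979, 0.0, 0.0]
ft_force: [-0.5, -0.2, -1.5]
width: 0.059
grip_force: 45.0
```

```bash
python3 - <<'E'
from h import *
s=read_state();M=R.from_quat(s['eef_rot']).as_matrix();print(s['ee_pos'].round(4),s['width'],s['ft_force'],s['torque'],M.round(4))
c=snap('side','s6.png');a=cv2.imread('pics/s6.png')[120:270,130:350]
cv2.imwrite('pics/s6c.png',cv2.resize(a,None,fx=3.4,fy=3.4,interpolation=cv2.INTER_CUBIC))
E
```

```text
[0.4011 0.3262 0.0831] 0.05901805113984371 [-0.51298972 -0.1991537  -1.46932041] [0.07665565 0.08735517 0.05422082] [[-9.154e-01 -4.025e-01  4.000e-04]
 [-4.025e-01  9.154e-01  5.000e-04]
 [-6.000e-04  2.000e-04 -1.000e+00]]
```

View pics/s6c.png

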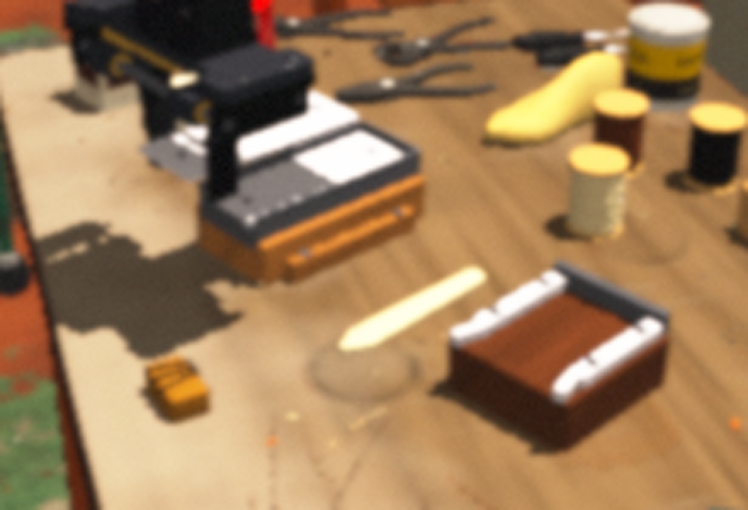

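The plate is held roughly level above the magazine, and the lower plates are still in place. Carrying it to the jig.

play_rows --increments "0 0 0 0 -0.01 -0.01 0.5;0 0 -0.01 -0.001 -0.03 -0.015 0.5;0 0 -0.02 -0.002 -0.055 -0.015 0.5;0 0 -0.03 -0.003 -0.08 -0.015 0.5;0 0 -0.04 -0.004 -0.105 -0.015 0.5;0 0 -0.057 -0.005 -0.13 -0.015 0.5;0 0 -0.057 -0.0065 -0.155 -0.015 0.5;0 0 -0.057 -0.0085 -0.18 -0.015 0.5"

```text
time: 10.3
ee_pos: [0.4816, 0.1629, 0.0982]
eef_rot: [-0.233, 0.972, -0.0, -0.0]
ft_force: [-0.1, -0.1, -2.4]
width: 0.059
grip_force: 45.0
```

play_rows --increments "0 0 0 0 -0.02 0 0.5;0 0 0 0 -0.04 0 0.5;0 0 0 0 -0.06 0 0.5;0 0 0 0.005 -0.075 0 0.5;0 0 0 0.005 -0.083 0 0.5;0 0 0 0.005 -0.0875 0 0.5;0 0 0 0.005 -0.0875 0 0.5;0 0 0 0.005 -0.0875 0 0.5"

```text
time: 11.1
ee_pos: [0.5163, 0.0852, 0.0978]
eef_rot: [-0.234, 0.972, 0.0, -0.0]
ft_force: [-0.0, 0.1, -2.0]
width: 0.0591
grip_force: 45.0
```

```bash
cat > st.py <<'E'
from h import *
s=read_state();M=R.from_quat(s['eef_rot']).as_matrix();print(s['time'],s['ee_pos'].round(4),s['width'],s['grip_force'],s['ft_force'].round(2),s['torque'].round(3),np.degrees(np.arctan2(-M[1,0],-M[0,0])))
e=np.array([.5237,.0882,.0235])-s['ee_pos'];print('to home, tool axes',(M.T@e*1000).round(1))
E
python3 st.py
```

```text
11.1 [0.5163 0.0852 0.0978] 0.05905006430291054 44.99905150383711 [-0.04  0.13 -2.04] [ 0.062  0.105 -0.036] 27.048396978783977
to home, tool axes [-7.9 -0.8 74.3]
```

play_rows --increments "0 0 0 0 -0.0008 0.015 0.5;0 0 0 0 -0.0008 0.03 0.5;0 0 0 0 -0.0008 0.045 0.5;0 0 0 0 -0.0008 0.055 0.5;0 0 0 0 -0.0008 0.06 0.5;0 0 0 0 -0.0008 0.06 0.5;0 0 0 0 -0.0008 0.06 0.5"

```text
time: 11.8
ee_pos: [0.5172, 0.084, 0.0384]
eef_rot: [-0.233, 0.972, 0.0, 0.0]
ft_force: [0.4, 0.5, -0.8]
width: 0.0592
grip_force: 45.0
```

```bash
python3 st.py; python3 - <<'E'
from h import *
A=[]
c=snap('side');A.append(cv2.resize(c['color'][150:270,210:350],(700,600),interpolation=cv2.INTER_CUBIC))
cv2.imwrite('pics/s7.png',A[0][:,:,::-1])
c=snap('top','t7.png')
E
```

```text
11.8 [0.5172 0.084  0.0384] 0.059166103527752804 44.99896980822086 [ 0.44  0.48 -0.81] [0.019 0.072 0.066] 27.004735766308947
to home, tool axes [-7.7  0.8 14.9]
```

View pics/s7.png

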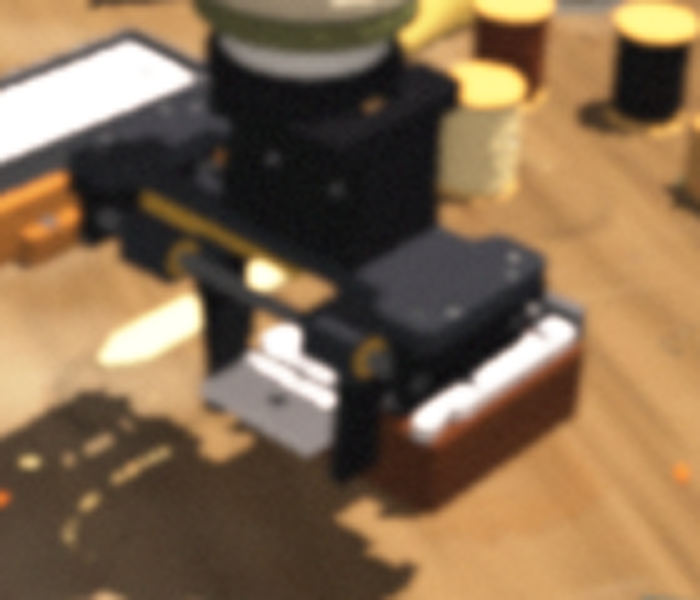

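The tool is over the mouth: the plate's near end sits between the fingers at (280,400), in line with the guides. Lowering the rest in small steps.

play_rows --increments "0 0 0 0 0.0008 0.003 0.5;0 0 0 0 0.0008 0.006 0.5;0 0 0 0 0.0008 0.009 0.5;0 0 0 0 0.0008 0.011 0.5;0 0 0 0 0.0008 0.012 0.5;0 0 0 0 0.0008 0.012 0.5"

```text
time: 12.5
ee_pos: [0.5164, 0.0845, 0.0256]
eef_rot: [-0.233, 0.972, 0.0, -0.0]
ft_force: [0.1, -0.4, -1.4]
width: 0.0592
grip_force: 45.0
```

```bash
python3 st.py;python3 st.py
```

```text
12.5 [0.5164 0.0845 0.0256] 0.05916019184170461 44.99906748533249 [ 0.11 -0.36 -1.37] [0.054 0.093 0.031] 26.99694540751862
to home, tool axes [-8.2 -0.   2.1]
12.5 [0.5164 0.0845 0.0256] 0.05916019184170461 44.99906748533249 [ 0.11 -0.36 -1.37] [0.054 0.093 0.031] 26.99694540751862
to home, tool axes [-8.2 -0.   2.1]
```

play_rows --increments "0 0 0 0 0 0.0007 0.5;0 0 0 0 0 0.0014 0.5;0 0 0 0 0 0.0018 0.5;0 0 0 0 0 0.0018 0.5"

```text
time: 12.9
ee_pos: [0.5165, 0.0845, 0.024]
eef_rot: [-0.233, 0.972, 0.0, 0.0]
ft_force: [0.8, 0.1, -0.8]
width: 0.059
grip_force: 45.0
```

play_rows --increments "0 0 0 -0.001 0 0.0018 0.5;0 0 0 -0.002 0 0.0018 0.5;0 0 0 -0.003 0 0.0018 0.5;0 0 0 -0.004 0 0.0018 0.5;0 0 0 -0.005 0 0.0018 0.5;0 0 0 -0.005 0 0.0018 0.5"

```text
time: 13.5
ee_pos: [0.5213, 0.0869, 0.0224]
eef_rot: [-0.233, 0.972, 0.0, 0.0]
ft_force: [0.4, -0.5, 3.2]
width: 0.0589
grip_force: 45.0
```

play_rows --increments "0 0 0 -0.0007 0 -0.0003 0.5;0 0 0 -0.0014 0 -0.0003 0.5;0 0 0 -0.002 0 -0.0003 0.5;0 0 0 -0.002 0 -0.0003 0.5"

```text
time: 13.9
ee_pos: [0.5228, 0.0878, 0.0226]
eef_rot: [-0.233, 0.972, 0.0, 0.0]
ft_force: [0.4, -1.5, 2.9]
width: 0.0589
grip_force: 45.0
```

play_rows --increments "0 0 0 -0.0005 0 0 0.5;0 0 0 -0.001 0 0 0.5;0 0 0 -0.0015 0 0 0.5;0 0 0 -0.0015 0 0 0.5"

```text
time: 14.3
ee_pos: [0.5241, 0.0884, 0.0225]
eef_rot: [-0.233, 0.972, 0.0, 0.0]
ft_force: [-0.5, -0.2, 3.3]
width: 0.0591
grip_force: 45.0
```

play_rows --increments "0 0 0 -0.0005 0 0 0.5;0 0 0 -0.001 0 0 0.5;0 0 0 -0.0015 0 0 0.5;0 0 0 -0.0015 0 0 0.5"

```text
time: 14.7
ee_pos: [0.5244, 0.0885, 0.0223]
eef_rot: [-0.233, 0.972, -0.0, -0.001]
ft_force: [-5.0, -2.1, 8.1]
width: 0.0591
grip_force: 45.0
```

play_rows --increments "0 0 0 -0.0005 0 0 0.5;0 0 0 -0.001 0 0 0.5;0 0 0 -0.001 0 0 0.5"

```text
time: 15.0
ee_pos: [0.5244, 0.0885, 0.0222]
eef_rot: [-0.233, 0.972, -0.0, -0.002]
ft_force: [-10.1, -3.8, 11.6]
width: 0.0591
grip_force: 45.0
```

The stop is reached: motion stalled at the predicted home, with 10 N of reaction. I'll ease off, release and rise.

play_rows --increments "0 0 0 0.001 0 0 0.5;0 0 0 0.0015 0 -0.0003 0.5;0 0 0 0.0015 0 -0.0003 0.8;0 0 0 0.0015 0 -0.0003 1;0 0 0 0.0015 0 -0.0003 1;0 0 0 0.0015 0 -0.0003 1;0 0 0 0.0015 0 -0.0003 1;0 0 0 0.0015 0 -0.0003 1"

```text
time: 15.8
ee_pos: [0.525, 0.0889, 0.0228]
eef_rot: [-0.233, 0.972, 0.0, 0.0]
ft_force: [-0.4, 0.3, -0.2]
width: 0.0865
grip_force: 0.0
```

play_rows --increments "0 0 0 0 0 -0.01 1;0 0 0 0 0 -0.03 1;0 0 0 0 0 -0.07 1;0 0 0 0 0 -0.12 1;0 0 0 -0.05 0 -0.15 1;0 0 0 -0.08 0 -0.17 1;0 0 0 -0.08 0 -0.17 1;0 0 0 -0.08 0 -0.17 1"

```text
time: 16.6
ee_pos: [0.5964, 0.1253, 0.1933]
eef_rot: [-0.234, 0.972, -0.0, 0.0]
ft_force: [-0.8, 0.6, -0.6]
width: 0.087
grip_force: 0.0
```

```bash
python3 st.py; python3 - <<'E'
from h import *
c=snap('wrist','w8.png')
E
```

```text
16.6 [0.5964 0.1253 0.1933] 0.08696757566350222 0.0 [-0.85  0.59 -0.61] [ 0.043  0.044 -0.029] 27.0177353325477
to home, tool axes [ 81.7  -0.  169.8]
```

View pics/w8.png

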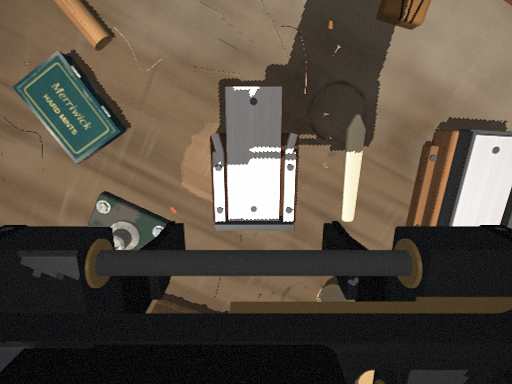

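The plate lies between the guides with both dots visible at (253,101) and (253,208), and its far edge is at the stop strip (row ~221). I'll check the gap numerically.

```bash
python3 - <<'E'
from h import *
c=snap('wrist');s=read_state();M=R.from_quat(s['eef_rot']).as_matrix()
T=lambda u,v,z:((M.T@(ray(c,u,v,z)-s['ee_pos']))*1000).round(1)
g=cv2.cvtColor(c['color'],cv2.COLOR_RGB2GRAY)
print(g[80:92,245],g[212:234,240],g[212:234,268])
print('near edge',T(253,86,.045),'far row218',T(240,218,.045),'220',T(240,220,.045),'stop top front 221',T(240,221,.056))
print('bedfront row132',T(215,132,.04)); print('sides',g[160,212:236],g[160,272:300]);print(T(226,160,.045),T(281,160,.045))
E
```

```text
[123 115  45  46  47  46  43 137 255 255 197 114] [254 254 254 254 254 254 255 255 254 102  62  30  32  49  99 126 126 122
 118 121 101 113] [253 254 254 254 254 254 255 255 253 100  56  33  36  44 102 117 117 113
 114 116 110 121]
near edge [103.5  -1.3 147.3] far row218 [-42.9 -16.6 147.1] 220 [-45.4 -16.7 147.1] stop top front 221 [-42.4 -16.1 136.1]
bedfront row132 [ 56.3 -43.3 152.3]
sides [ 74  96 111 112 116 118 115 115 117 117 117 103  62  31  44  91 121 120
 121 122 120 122 123 123] [228 255 255 252 228 255 255 255 141  64  78  81  85 133 164 103 133 187
 160  96 210 255 178 156  58  59  75 121]
[ 26.  -31.5 147.2] [ 26.   30.  147.2]
```

```bash
python3 -c "
from bench import *
print(close_job())"
```

```text
the job is handed in; nothing more can be done
None
```

I laid the top plate flat in the jig between the side guides and pushed it home against the end stop, with no measurable gap. It's released, and I handed the job in at about 17 s; no verdict came back. The two lower plates stayed in the magazine, and the arm's path kept clear of the spool, bone folder and wax block.

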